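# Open the child-resistant reagent bottle at the titration bench

## Task

Open the dark reagent bottle with the red child-resistant cap, which stands in the grey holder: press the cap down firmly but without ramming it and, keeping it down, turn it counter-clockwise (seen from above) until you feel it come to its stop, without twisting the bottle round in its holder; then lift it off. Set the cap down, not dropped, top side up on the floor of the shallow white dish, and leave the blue-capped bottle and the other things where they are.

Things in the scene. Friction and masses are not known exactly. Their poses are not given: they have to be found in the camera images.
- cap_center (a point): Centre of the red cap, half-way up and on its axis; z up out of its top, x along the white bar on its top (a decoration: it does not show how far the cap has to turn). A round knurled shell 54 mm across, 29 mm tall (underside 14.5 mm below this point, top 14.5 mm above). Locked, it rattles about 1 mm up and down and idles round loosely.
- liner: White sprung disc 33 mm across inside the cap, hidden; it rests on the bottle's mouth and carries the press: it gives from about 4 N and the cap is fully down at about 11 N. Origin at its underside, on the cap's axis. More than 40 N on it counts as ramming.
- mouth (a point): Centre of the bottle's mouth, 176 mm above the bench, under the cap; z up. The neck is 34 mm across, 45 mm over its bayonet flange.
- cap: The same cap; origin at its underside's centre. Pressed fully (5.5 mm, hard bottom) and kept 4 mm or more down it turns counter-clockwise past a hidden tooth, which stops it if not pressed, to a hard stop 1.0 to 2.1 rad from where it starts (differs each time). From the stop back to 0.5 rad before it, it lifts straight off; anywhere else it is held. Let up on the way, it can be regrasped and pressed again.
- dish: Shallow white plastic dish fixed on the bench, outside 190 mm (its x) by 150 mm (its y), 16 mm tall, walls 4 mm; origin under its centre. Its inner floor is 5 mm or less above the bench.
- blue_bottle: Look-alike loose bottle with a blue cap, 86 mm across, 179 mm tall, origin at its underside. To be left alone.
- beaker: Clear plastic beaker, 68 mm across, 85 mm tall; origin at its underside. Leave alone.
- spatula: Thin steel lab spatula 170 mm long, 5 mm thick, origin under its middle, lying across the bench beyond the dish. Leave alone.
- vial: Small sample vial, 28 mm across, 55 mm tall; origin at its underside. Leave alone.
- weight: Brass calibration weight, 28 mm across, 30 mm tall; origin at its underside. Leave alone.
- boat: Small blue ceramic bowl, 80 mm across, 18 mm tall; origin at its underside. Leave alone.
- holder: Grey plate 120 mm square, 12 mm thick, screwed to the bench, with a clamp ring 94 mm across up to 28 mm; origin under its centre, on the bottle's axis. In it stands the dark brown bottle, 86 mm across; its shoulder narrows from 112 mm up to 42 mm across at 144 mm; mouth at 176 mm above the bench. The locked cap spans 159 to 188 mm.
- bottle (a joint): Twist of the red-capped bottle in its clamp ring, rad, 0 at the start, positive counter-clockwise. The ring holds it by friction up to about 1.2 N m; dragging the pressed cap round takes 0.05 to 0.3 N m, so stop turning at about 0.5. More than 0.2 rad of twist is too much.
Mind the look-alikes: they are no part of the job. There is more than one size of the cap; the one meant has the size given above. There is more than one size of the dish; the one meant has the size given above.

How it is judged:
By the outcome, as a careful person would: the job done as asked, in the order asked, and still so for the second after the job is handed in, with the robot touching nothing.
It also fails if it takes over 72 s, if anything falls off the work surface, if the arm or the gripper's body presses on something with over 40 N, if the wrist force passes 120 N, or if a joint passes its speed limit or range.

## Robot

A 6-joint arm with a two-finger parallel gripper is mounted at the origin on the work surface. World frame = base frame: x ahead of the robot, y to its left, z up, the work surface at z = 0. Lengths are in m, angles in rad, forces in N, time in s.
With the tool pointing down it reaches from about 0.4 to 0.825 m from the base axis. Payload 7 kg.
Tool frame: the origin (TCP) lies at the very end of the fingers, on their centre line; the grasp point (between the pads) lies 19 mm behind it; z points along the fingers, x is the direction in which the jaws open and shut, and the axes are right-handed (so a half turn about z gives the same grasp; the last joint's range is limited). The gripper opens to 88 mm and grips with 3 to 60 N. Pads are 19 mm wide; open, the fingers measure 130 mm over their backs; the gripper's body (78 mm by 193 mm) begins 47 mm behind the grasp point.
Start: joints at [1.636, 0.359, 0.012, 0, -1.224, -0.288], TCP at [0.149, 0.658, 0.227] pointing down, gripper open.
Joint ranges: [-3.07, 3.07], [-1.43, 2.12], [-1.02, 1.25], [-3.03, 1.67], [-3.05, -0], [-3.03, 3.03]. Speed limits (rad/s): [2.39, 2.39, 3.01, 3.14, 3.14, 3.14].

## Interface

Orientations are given as [roll, pitch, yaw] about the fixed x, y, z axes, in that order (R = Rz(yaw) Ry(pitch) Rx(roll)).
In Python, from station import telemetry, grab_frame, arm, regions_of, pinpoint gives the robot as it stands. The module is installed in compiled form; this text tells all that it offers.
- The arm moves only by the shell command python3 -m inch 'ROWS' [FORCE]. ROWS is text: rows parted by semicolons, each of 7 numbers parted by spaces: the opening, from 0 (shut) to 1 (fully open), then the shift along the world's x, y, z in cm, then the turn, a rotation vector about the world's x, y, z in degrees. A call has 1 to 12 rows; each row is the pose to reach, as a shift and turn from the pose measured when the call began; what a row does not reach only later rows make up. A row lasts 1/8 s, in which the tool goes at most 62.5 mm and 10.7 degrees, less where a joint would pass 70% of its speed; a pose out of reach is approached as far as the arm can. A call with a gripper value outside its range is refused whole. The fingers move at their own pace and stop on an object; FORCE is the grip in N (left out, the last holds). Time passes only in rows, so rows that repeat a pose let the fingers close. It gives the time, the measured TCP pose, the force and the opening at its end, in the units of the state.
- telemetry.get_state(): the state, without advancing time (a new reading comes with each control period).
- grab_frame(name): name is "scene" or "top" or "wrist"; returns a dict with "pixels" (400x640x3 uint8, red, green, blue), "fx", "fy", "cx", "cy" (pixels), "R" (3x3) and "t" (3): a world point X has camera coordinates R X + t. Camera axes: x right, y down, z forward; pixel columns grow to the right and rows downward; lengths in m; the calibration is good to about 2 mm. A picture is of the moment at which its call begins. There is no depth.
- arm.job_done(): hands the job in, once; it reports no verdict.
Trained networks look in the newest picture that a camera, given by its name, has taken for a name from the list of things; names that differ only in an ending like _2 or _b are one class to them, and where a whole thing is asked for, a point or a joint stands for the part that bears it (a point fixed in the world has none). Each returns a list of dicts, best first, with "p" (0 to 1); they miss things now and then, are a little off and sometimes report something else, mostly with a low value. They report only what shows in the picture. A call takes as long as a camera call. They do not tell look-alikes from the thing itself.
- regions_of(camera, name): "pixels" (400x640 bool, what is visible of it) and "bbox" ([left, top, right, bottom] in pixels, round what is visible of it).
- pinpoint(camera, name): "location" ([column, row] in pixels: a listed point, or the origin of a listed thing).
The state is a dict: "t": time; "q": joint angles; "qd": joint speeds; "joint_efforts": joint torques, N m; "eef_pos": TCP position; "ee_rot": TCP orientation; "force": force on the tool from outside, world axes, zero at the start; "moment": the same for the moment, N m; "width": finger opening in m.
Only numpy, scipy, OpenCV 4.12 (cv2) and the standard library are available. Lean on these libraries where they do the work, as an engineer would, in place of code of your own. Each camera call takes 0.05 s, during which the arm holds its last target. There are 200 camera calls.

## Working session

There is one attempt and no reset: what is moved stays moved. The work goes in short steps, Python scripts to look and compute and a shell command to move; the robot and the scene stay as the last step left them, time stands still between calls to the robot, and variables do not carry over. Pictures are saved under pics/ and viewed, about 8 in all and at most 12, crops included, and the job is handed in when it is done.

```bash
mkdir -p pics
cat > h.py <<'E'
import numpy as np, cv2
from station import telemetry, grab_frame, arm, regions_of, pinpoint
def ray(f,uv,z):
    d=np.array([(uv[0]-f["cx"])/f["fx"],(uv[1]-f["cy"])/f["fy"],1.])
    R=np.array(f["R"]);t=np.array(f["t"]);c=-R.T@t;w=R.T@d
    return c+w*(z-c[2])/w[2]
def save(f,n): cv2.imwrite("pics/"+n,cv2.cvtColor(f["pixels"],cv2.COLOR_RGB2BGR))
E
python3 - <<'E'
from h import *
np.set_printoptions(precision=3,suppress=True)
s=telemetry.get_state();print(s)
fs={}
for c in("top","scene"):
    f=grab_frame(c);fs[c]=f;save(f,c+"1.png")
    for n,z in(("cap_center",.174),("dish",0),("holder",0),("blue_bottle",0)):
        for r in pinpoint(c,n)[:4]:
            print(c,n,round(r["p"],2),np.array(r["location"]),ray(f,r["location"],z))
a=cv2.imread("pics/top1.png");b=cv2.imread("pics/scene1.png")
cv2.imwrite("pics/both.png",cv2.resize(np.vstack([a,b]),(480,600)))
E
```

```text
{'t': 0.0, 'q': array([ 1.636,  0.359,  0.011, -0.   , -1.224, -0.288]), 'qd': array([ 0.   , -0.001, -0.   ,  0.002, -0.   ,  0.   ]), 'joint_efforts': array([ -0.001, -58.272,  29.306,   6.997,   0.007,  -0.   ]), 'eef_pos': array([0.149, 0.658, 0.226]), 'ee_rot': array([-3.141, -0.002, -1.794]), 'force': array([-0.05 ,  0.376,  0.258]), 'moment': array([-0.017, -0.014, -0.036]), 'width': 0.08757262358767996}
top cap_center 0.96 [260.  214.1] [0.505 0.211 0.174]
top cap_center 0.47 [286.  275.5] [0.371 0.146 0.174]
top cap_center 0.26 [272.1 222.5] [0.487 0.182 0.174]
top dish 0.85 [184.9 208.5] [ 0.534  0.444 -0.   ]
top dish 0.77 [354.7 243.4] [ 0.453 -0.014  0.   ]
top holder 0.74 [273.4 222.1] [0.504 0.204 0.   ]
top blue_bottle 0.76 [458.7 213.1] [ 0.542 -0.29   0.   ]
top blue_bottle 0.44 [352.6 145.7] [ 0.72  -0.004  0.   ]
top blue_bottle 0.23 [259.9 219.3] [0.51 0.24 0.  ]
scene cap_center 0.9 [359.5 176.8] [0.511 0.196 0.174]
scene cap_center 0.53 [334.4 189.9] [0.553 0.123 0.174]
scene dish 0.9 [439.  221.7] [0.532 0.434 0.   ]
scene dish 0.67 [277.1 219.5] [ 0.456 -0.022 -0.   ]
scene holder 0.9 [358.1 223.3] [0.505 0.205 0.   ]
scene blue_bottle 0.71 [175.9 254.5] [ 0.55  -0.296 -0.   ]
scene blue_bottle 0.59 [352.7 278. ] [0.692 0.149 0.   ]
```

View pics/top1.png

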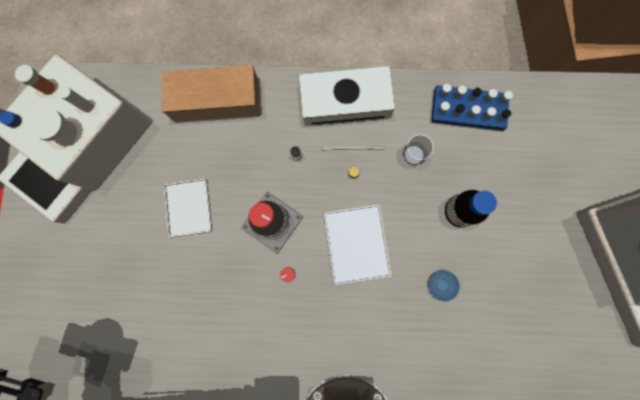

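View pics/scene1.png

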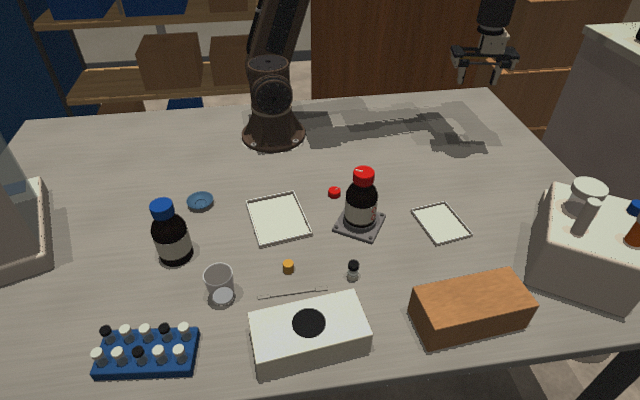

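The red cap is at about (360,177) in scene and (260,214) in top, giving roughly (0.508, 0.205). The large dish is at about (357,243) in top, giving roughly (0.454, -0.018). By size it measures about 190 x 145 mm, while the left one is smaller. The tiny red cap at (288,275) is a decoy. I'm moving above the cap, turned clockwise to leave room for the counter-clockwise turn.

```bash
python3 -m inch '1 4 -5 5 0 0 -9; 1 8 -10 8 0 0 -18; 1 12 -15 8 0 0 -27; 1 15 -19 8 0 0 -36; 1 18 -23 8 0 0 -45; 1 21 -27 8 0 0 -54; 1 24 -31 8 0 0 -63; 1 27 -35 8 0 0 -72; 1 30 -38 8 0 0 -81; 1 33 -42 8 0 0 -90; 1 35.6 -45.3 8 0 0 -98; 1 35.6 -45.3 8 0 0 -102' 60
python3 -m inch '1 0 0 0 0 0 0;1 0 0 0 0 0 0;1 0 0 0 0 0 0'
python3 - <<'E'
from h import *
np.set_printoptions(precision=3,suppress=True)
s=telemetry.get_state();print(s["t"],s["q"],s["eef_pos"],s["ee_rot"],s["force"])
for c in("wrist","top","scene"):
    f=grab_frame(c);save(f,c+"2.png")
    for n,z in(("cap_center",.174),("dish",0)):
        for r in pinpoint(c,n)[:3]:
            print(c,n,round(r["p"],2),np.array(r["location"]),ray(f,r["location"],z))
E
```

```text
t: 2.0
eef_pos: [0.5064, 0.203, 0.3064]
ee_rot: [-3.141, 0.0, 2.703]
force: [-0.5, 0.9, 0.2]
width: 0.0875
t: 2.38
eef_pos: [0.5062, 0.2035, 0.3065]
ee_rot: [-3.141, 0.0, 2.704]
force: [-0.5, -0.3, -0.7]
width: 0.0876
2.375 [ 0.742  0.102 -0.144  0.    -1.325 -1.179] [0.506 0.203 0.307] [-3.141  0.     2.704] [-0.489 -0.263 -0.666]
wrist cap_center 0.74 [321.7 194.3] [0.505 0.206 0.174]
wrist cap_center 0.67 [92.5 73.4] [0.623 0.046 0.174]
wrist cap_center 0.56 [408.   77.7] [0.406 0.15  0.174]
top cap_center 0.68 [261.  212.1] [0.51  0.209 0.174]
top cap_center 0.53 [288.5 274.4] [0.374 0.141 0.174]
top dish 0.93 [189.5 210.5] [0.529 0.431 0.   ]
top dish 0.76 [355.3 245. ] [ 0.449 -0.016  0.   ]
top dish 0.46 [262.5 216.1] [0.519 0.234 0.   ]
scene cap_center 0.96 [362.8 177.6] [0.515 0.203 0.174]
scene cap_center 0.48 [337.  190.3] [0.555 0.129 0.174]
scene cap_center 0.2 [224.6 297.8] [ 0.835 -0.139  0.174]
scene dish 0.83 [439.9 222. ] [0.533 0.436 0.   ]
scene dish 0.73 [278.9 218. ] [ 0.451 -0.016  0.   ]
```

View pics/wrist2.png

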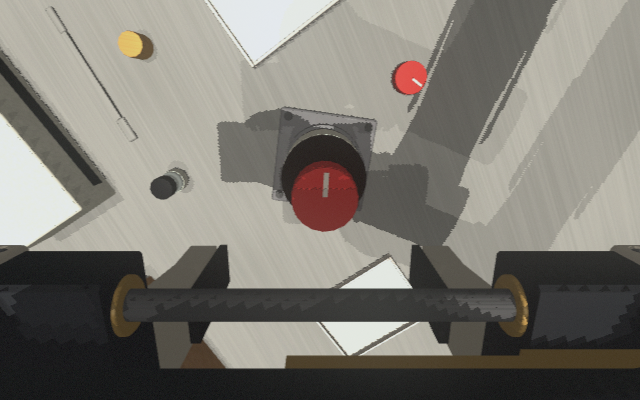

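The red cap is at (325,195) in wrist and is centred between the fingers to within about 3 mm. I'm descending around it and gripping.

```bash
python3 -m inch '1 -0.1 0.2 -4 0 0 0; 1 -0.1 0.2 -8 0 0 0; 1 -0.1 0.2 -11 0 0 0; 1 -0.1 0.2 -13 0 0 0; 1 -0.1 0.2 -14.9 0 0 0; 1 -0.1 0.2 -14.9 0 0 0;1 -0.1 0.2 -14.9 0 0 0'
python3 -m inch '0.5 0 0 0 0 0 0;0.5 0 0 0 0 0 0;0.5 0 0 0 0 0 0;0.5 0 0 0 0 0 0;0.5 0 0 0 0 0 0;0.5 0 0 0 0 0 0' 55
python3 -c "from h import *;s=telemetry.get_state();print(s['force'],s['moment'])"
```

```text
t: 3.7
eef_pos: [0.5058, 0.2054, 0.1582]
ee_rot: [3.141, 0.001, 2.703]
force: [-0.1, -0.2, -0.1]
width: 0.0881
t: 4.45
eef_pos: [0.5044, 0.2059, 0.1581]
ee_rot: [3.141, -0.002, 2.703]
force: [-8.9, 4.0, 4.4]
width: 0.0534
[-8.94410679  4.00154928  4.36161266] [1.69270299 3.00028942 0.00466504]
```

```bash
python3 -m inch '0 -0.09 0.04 0 0 0 0;0 -0.09 0.04 0 0 0 0;0 -0.09 0.04 0 0 0 0;0 -0.09 0.04 0 0 0 0' 60
python3 -m inch '0 -0.09 0.04 -0.15 0 0 0;0 -0.09 0.04 -0.3 0 0 0;0 -0.09 0.04 -0.3 0 0 0'
python3 -c "from h import *;s=telemetry.get_state();print(s['force'],s['moment'])"
```

```text
t: 4.95
eef_pos: [0.5036, 0.2064, 0.1583]
ee_rot: [3.141, -0.001, 2.703]
force: [-1.5, 1.1, 3.3]
width: 0.0531
t: 5.32
eef_pos: [0.5035, 0.2066, 0.156]
ee_rot: [3.141, 0.0, 2.703]
force: [0.7, -1.5, 6.6]
width: 0.0535
[ 0.66746083 -1.53217433  6.61358168] [-0.5760252  -0.21372967  0.02017692]
```

```bash
python3 -m inch '0 0 0 -0.15 0 0 0;0 0 0 -0.3 0 0 0;0 0 0 -0.3 0 0 0'
python3 -m inch '0 0 0 -0.1 0 0 0;0 0 0 -0.2 0 0 0;0 0 0 -0.2 0 0 0'
python3 -c "from h import *;s=telemetry.get_state();print(s['force'],s['moment'])"
```

```text
t: 5.7
eef_pos: [0.5036, 0.2066, 0.1536]
ee_rot: [3.14, 0.0, 2.703]
force: [-3.8, -0.7, 9.4]
width: 0.0536
t: 6.08
eef_pos: [0.5036, 0.2066, 0.1527]
ee_rot: [3.14, 0.001, 2.704]
force: [-5.3, -0.7, 12.8]
width: 0.0535
[-5.2909917  -0.67076816 12.7813693 ] [-0.00562009  1.9376853   0.02277698]
```

```bash
python3 -m inch '0 0 0 -0.1 0 0 0;0 0 0 -0.2 0 0 0;0 0 0 -0.2 0 0 0'
python3 -c "from h import *;s=telemetry.get_state();print(s['force'],s['moment'])"
```

```text
t: 6.45
eef_pos: [0.5037, 0.2066, 0.1526]
ee_rot: [3.139, 0.002, 2.704]
force: [-8.7, -1.1, 18.4]
width: 0.0537
[-8.74462449 -1.0665555  18.44168135] [-0.17871339  3.08374894 -0.04715223]
```

Bottomed at 18 N. I'm turning counter-clockwise with the pressure kept on.

```bash
python3 -m inch '0 0 0 -0.2 0 0 4;0 0 0 -0.2 0 0 8;0 0 0 -0.2 0 0 12;0 0 0 -0.2 0 0 12'
python3 -c "from h import *;s=telemetry.get_state();print(s['force'],s['moment'])"
python3 -m inch '0 0 0 -0.2 0 0 4;0 0 0 -0.2 0 0 8;0 0 0 -0.2 0 0 12;0 0 0 -0.2 0 0 12'
python3 -c "from h import *;s=telemetry.get_state();print(s['force'],s['moment'])"
```

```text
t: 6.95
eef_pos: [0.5046, 0.2068, 0.1527]
ee_rot: [3.138, 0.004, 2.915]
force: [-4.6, -0.5, 16.6]
width: 0.0535
[-4.55945284 -0.5186296  16.64034594] [-0.24380885  1.80903175  0.10647043]
t: 7.45
eef_pos: [0.505, 0.2069, 0.1527]
ee_rot: [3.137, 0.006, 3.126]
force: [-6.6, -1.0, 19.7]
width: 0.0537
[-6.5871754  -0.9799149  19.73172827] [-0.18451131  2.67648207  0.10657497]
```

```bash
python3 -m inch '0 -0.1 0 -0.2 0 0 4;0 -0.1 0 -0.2 0 0 8;0 -0.1 0 -0.2 0 0 12;0 -0.1 0 -0.2 0 0 12'
python3 -c "from h import *;s=telemetry.get_state();print(s['force'],s['moment'])"
python3 -m inch '0 -0.05 0 -0.2 0 0 4;0 -0.05 0 -0.2 0 0 8;0 -0.05 0 -0.2 0 0 12;0 -0.05 0 -0.2 0 0 12'
python3 -c "
from h import *;s=telemetry.get_state();print(s['force'],s['moment'])
f=grab_frame('wrist');save(f,'wrist3.png')"
```

```text
t: 7.95
eef_pos: [0.5051, 0.2072, 0.1527]
ee_rot: [3.137, 0.009, -2.946]
force: [-3.2, -1.6, 15.7]
width: 0.0532
[-3.22961926 -1.59298818 15.69638309] [-0.36382889  1.35319913  0.03612934]
t: 8.45
eef_pos: [0.5056, 0.2074, 0.1527]
ee_rot: [3.137, 0.011, -2.735]
force: [-4.1, -2.1, 15.8]
width: 0.0533
[-4.1464819  -2.0830779  15.84546198] [-0.52776325  1.5597625   0.0720003 ]
```

View pics/wrist3.png

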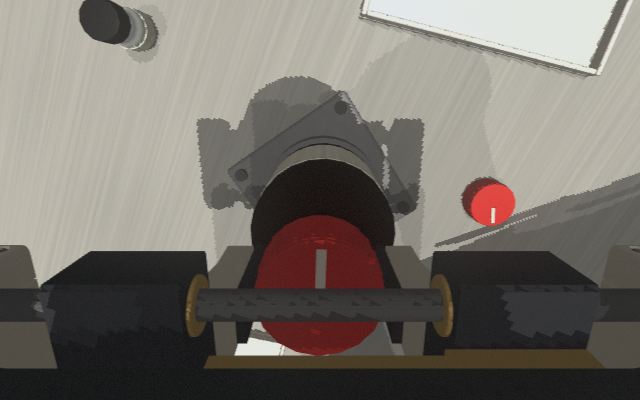

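The bar is still upright at (321,268) in the gripper's view, so the cap turns with the gripper (0.84 rad so far). Continuing in smaller steps.

```bash
python3 -m inch '0 -0.1 0 -0.2 0 0 3;0 -0.1 0 -0.2 0 0 6;0 -0.1 0 -0.2 0 0 8;0 -0.1 0 -0.2 0 0 8'
python3 -c "from h import *;s=telemetry.get_state();print(s['force'],s['moment'])"
python3 -m inch '0 -0.1 0 -0.2 0 0 3;0 -0.1 0 -0.2 0 0 5;0 -0.1 0 -0.2 0 0 5'
python3 -c "from h import *;s=telemetry.get_state();print(s['force'],s['moment'])"
python3 -m inch '0 -0.1 0 -0.2 0 0 3;0 -0.1 0 -0.2 0 0 5;0 -0.1 0 -0.2 0 0 5'
python3 -c "from h import *;s=telemetry.get_state();print(s['force'],s['moment'])"
```

```text
t: 9.0
eef_pos: [0.5057, 0.2077, 0.1528]
ee_rot: [3.138, 0.014, -2.595]
force: [-2.9, -1.5, 15.9]
width: 0.0533
[-2.85908645 -1.48420906 15.91263902] [-0.42010852  1.30030124 -0.01874254]
t: 9.38
eef_pos: [0.5059, 0.2079, 0.1528]
ee_rot: [3.139, 0.017, -2.506]
force: [-4.0, -1.6, 15.2]
width: 0.0535
[-4.02172205 -1.55900077 15.23645269] [-0.62206233  1.21592969  0.00699696]
t: 9.75
eef_pos: [0.506, 0.2081, 0.1528]
ee_rot: [3.14, 0.02, -2.418]
force: [-3.1, -1.2, 14.9]
width: 0.0533
[-3.14995811 -1.19970999 14.85649357] [-0.60759188  1.35271538 -0.04912847]
```

```bash
python3 -m inch '0 -0.1 0 -0.2 -0.5 0.6 3;0 -0.1 0 -0.2 -0.5 0.6 5;0 -0.1 0 -0.2 -0.5 0.6 5'
python3 -c "from h import *;s=telemetry.get_state();print(s['force'],s['moment'])"
python3 -m inch '0 -0.1 0 -0.2 -0.3 0.4 3;0 -0.1 0 -0.2 -0.3 0.4 5;0 -0.1 0 -0.2 -0.3 0.4 5'
python3 -c "from h import *;s=telemetry.get_state();print(s['force'],s['moment'])"
python3 -m inch '0 -0.1 0 -0.2 0 0 3;0 -0.1 0 -0.2 0 0 5;0 -0.1 0 -0.2 0 0 5'
python3 -c "from h import *;s=telemetry.get_state();print(s['force'],s['moment'])"
```

```text
t: 10.12
eef_pos: [0.5059, 0.2081, 0.1527]
ee_rot: [3.141, 0.008, -2.329]
force: [-3.8, -1.9, 15.6]
width: 0.0532
[-3.77904234 -1.90899585 15.63120009] [-0.72105055  1.27373124 -0.00763358]
t: 10.5
eef_pos: [0.506, 0.2082, 0.1527]
ee_rot: [3.141, 0.002, -2.241]
force: [-2.7, -3.1, 15.3]
width: 0.0532
[-2.69873369 -3.07798269 15.34337715] [-0.71845816  1.20053074 -0.05178368]
t: 10.88
eef_pos: [0.5062, 0.2084, 0.1527]
ee_rot: [-3.14, 0.004, -2.152]
force: [-3.2, -1.9, 14.9]
width: 0.0534
[-3.20795006 -1.93100699 14.91983144] [-0.59429809  1.1052605   0.03694119]
```

```bash
python3 -m inch '0 -0.1 -0.05 -0.2 0 0 3;0 -0.1 -0.05 -0.2 0 0 5;0 -0.1 -0.05 -0.2 0 0 5'
python3 -c "from h import *;s=telemetry.get_state();print(s['force'],s['moment'])"
python3 -m inch '0 -0.1 -0.05 -0.2 -0.2 0.3 3;0 -0.1 -0.05 -0.2 -0.2 0.3 5;0 -0.1 -0.05 -0.2 -0.2 0.3 5'
python3 -c "from h import *;s=telemetry.get_state();print(s['force'],s['moment'])"
```

```text
t: 11.25
eef_pos: [0.5065, 0.2084, 0.1527]
ee_rot: [-3.138, 0.007, -2.064]
force: [-2.8, 0.7, 14.7]
width: 0.0535
[-2.76215191  0.65178153 14.66090827] [-0.1219564   1.18172505  0.00409538]
t: 11.62
eef_pos: [0.5067, 0.2084, 0.1527]
ee_rot: [-3.139, 0.004, -1.976]
force: [-3.2, 0.4, 14.1]
width: 0.053
[-3.17125014  0.37124544 14.06694694] [-0.12708071  1.17441933  0.02806691]
```

```bash
python3 -c "
from h import *
f=grab_frame('wrist');save(f,'wrist4.png')
g=grab_frame('top');p=g['pixels'][170:260,210:320];cv2.imwrite('pics/top4.png',cv2.resize(p[:,:,::-1],None,fx=4,fy=4))"
```

```text
(no output)
```

View pics/wrist4.png

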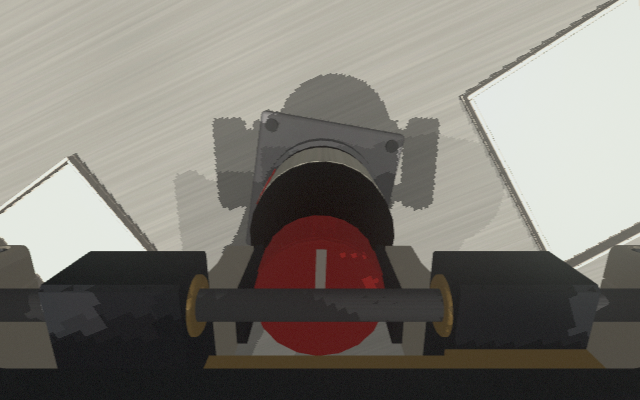

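The cap is still moving with the jaws, with the bar at (321,268), now at 1.6 rad. Carrying on towards the stop.

```bash
python3 -m inch '0 -0.1 0 -0.22 0 0 3;0 -0.1 0 -0.22 0 0 5;0 -0.1 0 -0.22 0 0 5'
python3 -c "from h import *;s=telemetry.get_state();print(s['force'],s['moment'])"
python3 -m inch '0 -0.1 0 -0.22 -0.2 0.3 3;0 -0.1 0 -0.22 -0.2 0.3 5;0 -0.1 0 -0.22 -0.2 0.3 5'
python3 -c "from h import *;s=telemetry.get_state();print(s['force'],s['moment'])"
python3 -m inch '0 -0.1 0 -0.22 0 0 3;0 -0.1 0 -0.22 0 0 5;0 -0.1 0 -0.22 0 0 5'
python3 -c "from h import *;s=telemetry.get_state();print(s['force'],s['moment'])"
```

```text
t: 12.1
eef_pos: [0.5068, 0.2087, 0.1527]
ee_rot: [-3.136, 0.005, -1.887]
force: [-4.4, -1.1, 18.0]
width: 0.0538
[-4.4388435  -1.05855646 18.00317427] [-0.51300752  1.67316271  0.01557333]
t: 12.48
eef_pos: [0.5068, 0.2089, 0.1527]
ee_rot: [-3.138, 0.002, -1.799]
force: [-5.1, -1.1, 17.7]
width: 0.0533
[-5.05725928 -1.09846576 17.70429651] [-0.6801012   1.66370305 -0.04245834]
t: 12.85
eef_pos: [0.5069, 0.2091, 0.1527]
ee_rot: [-3.135, 0.003, -1.711]
force: [-3.5, -1.5, 17.6]
width: 0.0534
[-3.48713475 -1.51197229 17.58651909] [-0.67876058  1.60187121 -0.01382244]
```

```bash
python3 -m inch '0 -0.1 0 -0.2 0 0 2;0 -0.1 0 -0.2 0 0 4;0 -0.1 0 -0.2 0 0 4'
python3 -c "from h import *;s=telemetry.get_state();print(s['force'],s['moment'])"
python3 -m inch '0 -0.1 0 -0.2 0 0 2;0 -0.1 0 -0.2 0 0 4;0 -0.1 0 -0.2 0 0 4'
python3 -c "from h import *;s=telemetry.get_state();print(s['force'],s['moment'])"
python3 -m inch '0 -0.1 0 -0.2 0 0 2;0 -0.1 0 -0.2 0 0 4;0 -0.1 0 -0.2 0 0 4'
python3 -c "from h import *;s=telemetry.get_state();print(s['force'],s['moment'])"
```

```text
t: 13.22
eef_pos: [0.5069, 0.2093, 0.1527]
ee_rot: [-3.132, 0.004, -1.64]
force: [-4.2, -1.4, 16.4]
width: 0.0535
[-4.16521264 -1.43126877 16.40752161] [-0.57315953  1.52226768 -0.06695387]
t: 13.6
eef_pos: [0.507, 0.209, 0.1527]
ee_rot: [-3.13, 0.004, -1.569]
force: [-2.9, -2.4, 16.2]
width: 0.0535
[-2.90848856 -2.42409121 16.1607988 ] [-1.45900227  1.12465821 -0.30397145]
t: 13.98
eef_pos: [0.5071, 0.2089, 0.1527]
ee_rot: [-3.127, 0.005, -1.501]
force: [-3.7, -3.5, 15.5]
width: 0.0533
[-3.71562075 -3.52801936 15.51229105] [-1.09428145  1.11240785 -1.04485603]
```

View pics/top4.png

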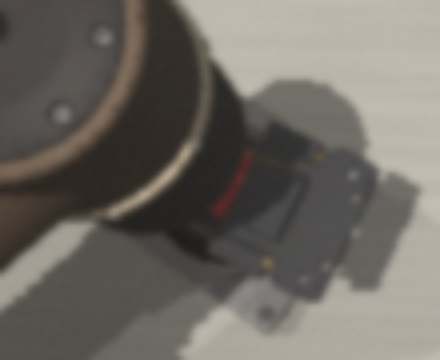

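The moment rose from -0.07 to -0.30 and then -1.04 N m at about 2.05 rad, so that is the stop. The top view only shows the gripper hiding the cap. I'm backing off slightly to relieve it, then easing up and lifting straight.

```bash
python3 -m inch '0 0 0 -0.1 0 0 -3;0 0 0 0 0 0 -6;0 0 0 0 0 0 -6'
python3 -c "from h import *;s=telemetry.get_state();print(s['force'],s['moment'])"
python3 -m inch '0 0 0 0.3 0 0 0;0 0 0 0.6 0 0 0;0 0 0 0.9 0 0 0;0 0 0 0.9 0 0 0'
python3 -c "from h import *;s=telemetry.get_state();print(s['force'],s['moment'])"
```

```text
t: 14.35
eef_pos: [0.5074, 0.2086, 0.1536]
ee_rot: [-3.126, 0.004, -1.606]
force: [-2.7, -1.4, 10.7]
width: 0.0532
[-2.7318361  -1.38979667 10.70452683] [-0.78294529  0.98897148 -0.00263521]
t: 14.85
eef_pos: [0.5073, 0.2085, 0.1625]
ee_rot: [-3.127, 0.004, -1.606]
force: [-0.3, -0.6, -0.4]
width: 0.0533
[-0.33577041 -0.63568036 -0.39019771] [-0.072272    0.10641626 -0.0418602 ]
```

It is free: no pull 4 mm above the locked height. Lifting.

```bash
python3 -m inch '0 0 0 2 0 0 0;0 0 0 4 0 0 0;0 0 0 6 0 0 0;0 0 0 9 -0.2 0.8 0;0 0 0 12 -0.2 0.8 0;0 0 0 12 -0.2 0.8 0;0 0 0 12 -0.2 0.8 0'
python3 - <<'E'
from h import *
np.set_printoptions(precision=4,suppress=True)
f=grab_frame("scene");g=grab_frame("top");save(f,"scene5.png")
cv2.imwrite("pics/scene5c.png",cv2.resize(cv2.cvtColor(f["pixels"],4)[90:260,230:460],None,fx=3,fy=3))
for c,fr in(("top",g),("scene",f)):
    for r in pinpoint(c,"dish")[:3]: print(c,r["p"],ray(fr,r["location"],0))
    for r in regions_of(c,"dish")[:3]:
        m=r["pixels"].astype(np.uint8)
        box=cv2.boxPoints(cv2.minAreaRect(cv2.findNonZero(m)));P=np.array([ray(fr,b,.01)[:2] for b in box])
        print(c,"box",P.mean(0),np.linalg.norm(P[1]-P[0]),np.linalg.norm(P[2]-P[1]))
E
```

```text
t: 15.72
eef_pos: [0.5069, 0.2084, 0.2817]
ee_rot: [-3.141, -0.0, -1.606]
force: [0.1, 0.4, -0.9]
width: 0.0534
top 0.9 [ 0.4556 -0.0147  0.    ]
top 0.64 [ 0.6895 -0.1773  0.    ]
top 0.61 [0.5417 0.2715 0.    ]
top box [ 0.454  -0.0178] 0.15337537792425218 0.19526735580050153
top box [0.4812 0.424 ] 0.10921458697527471 0.03783931795516917
scene 0.82 [ 0.5312  0.4325 -0.    ]
scene 0.58 [ 0.4517 -0.0174  0.    ]
scene box [0.5367 0.4349] 0.15156979351546984 0.20620614352234654
scene box [ 0.4545 -0.0149] 0.17718442167697698 0.2153034757738155
scene box [ 0.6405 -0.0073] 0.025703034193791822 0.042078724549363025
```

View pics/scene5c.png

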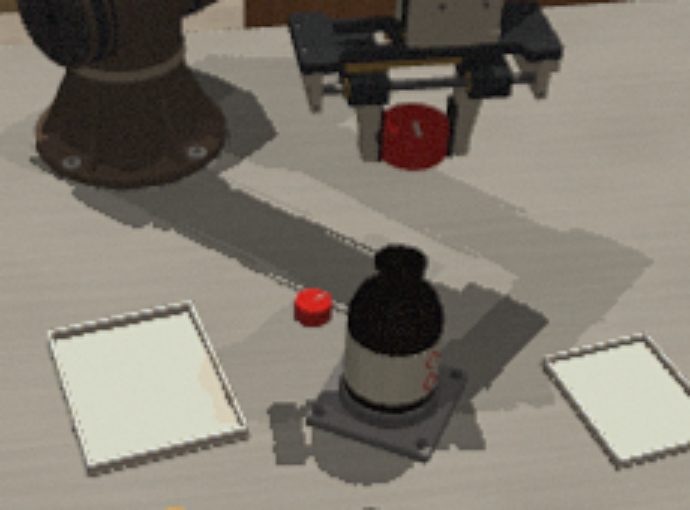

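The cap is off and held upright at (415,137). The bottle stands open and untwisted, and its label is in the same place. The large dish measures about 195 x 153 mm and is confirmed at (0.454, -0.017). Carrying the cap over.

```bash
python3 -m inch '0 -1.2 -5 0 0 0 0;0 -2.4 -10 0 0 0 0;0 -3.6 -15 0 0 0 0;0 -4.8 -20 -2 0 0 0;0 -5.3 -22.5 -7 0 0 0;0 -5.3 -22.5 -12 0 0 0;0 -5.3 -22.5 -17 0 0 0;0 -5.3 -22.5 -21 0 0 0;0 -5.3 -22.5 -24 0 0 0;0 -5.3 -22.5 -25 0 0 0;0 -5.3 -22.5 -25.5 0 0 0;0 -5.3 -22.5 -25.5 0 0 0'
python3 - <<'E'
from h import *
s=telemetry.get_state();print(s['q'],s['force'])
f=grab_frame("scene");cv2.imwrite("pics/scene6c.png",cv2.resize(cv2.cvtColor(f["pixels"],4)[120:260,200:340],None,fx=4,fy=4))
E
```

```text
t: 17.52
eef_pos: [0.4547, -0.0165, 0.0275]
ee_rot: [-3.14, -0.0, -1.606]
force: [-0.0, -0.1, -0.2]
width: 0.0531
[ 0.3997731   0.24008228 -0.71246012  0.00151603 -0.61703822  1.13494185] [-0.01990468 -0.13310675 -0.16081769]
```

View pics/scene6c.png

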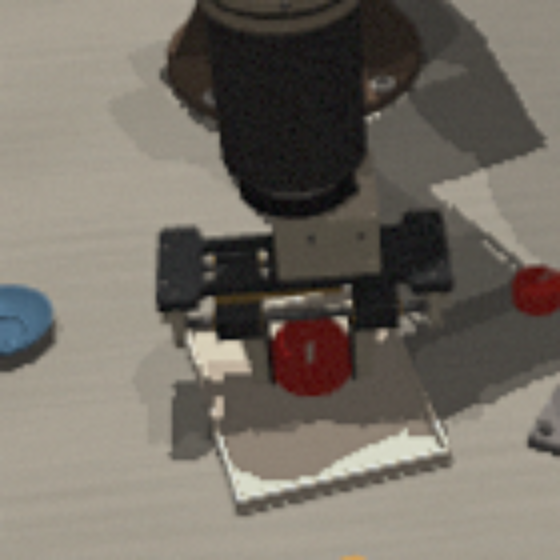

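The cap is over the middle of the dish. I'm lowering until I feel contact.

```bash
python3 -m inch '0 0 0 -0.8 0 0 0;0 0 0 -1.6 0 0 0;0 0 0 -2.0 0 0 0;0 0 0 -2.0 0 0 0'
python3 -m inch '0 0 0 -0.1 0 0 0;0 0 0 -0.2 0 0 0;0 0 0 -0.2 0 0 0'
python3 -m inch '0 0 0 -0.1 0 0 0;0 0 0 -0.15 0 0 0;0 0 0 -0.15 0 0 0'
```

```text
t: 18.08
eef_pos: [0.4545, -0.0165, 0.0073]
ee_rot: [-3.141, -0.001, -1.606]
force: [1.0, -0.9, -1.1]
width: 0.0536
t: 18.45
eef_pos: [0.4545, -0.0165, 0.0053]
ee_rot: [-3.141, -0.001, -1.606]
force: [0.1, 0.2, -0.9]
width: 0.053
t: 18.82
eef_pos: [0.4547, -0.0165, 0.0043]
ee_rot: [-3.14, -0.0, -1.605]
force: [-2.3, -0.0, 8.2]
width: 0.0533
```

Contact at 8 N. Releasing, then retreating straight up.

```bash
python3 -m inch '0.66 0 0 0 0 0 0;0.68 0 0 0 0 0 0;0.72 0 0 0 0 0 0;0.72 0 0 0 0 0 0;0.72 0 0 0 0 0 0'
python3 -m inch '0.72 0 0 1 0 0 0;0.72 0 0 2.5 0 0 0;0.72 0 0 5 0 0 0;0.72 0 0 10 0 0 0;0.72 0 0 15 0 0 0;0.72 0 0 20 0 0 0;0.72 0 5 25 0 0 0;0.72 0 10 25 0 0 0;0.72 0 14 25 0 0 0;0.72 0 14 25 0 0 0;0.72 0 14 25 0 0 0;0.72 0 14 25 0 0 0'
python3 - <<'E'
from h import *
np.set_printoptions(precision=4,suppress=True)
f=grab_frame("scene");g=grab_frame("top");save(f,"scene7.png")
for c,fr in(("top",g),("scene",f)):
    for r in pinpoint(c,"cap_center")[:3]: print(c,r["p"],r["location"],ray(fr,r["location"],.0195))
    for n in("blue_bottle","holder"):
        for r in pinpoint(c,n)[:1]: print(c,n,r["p"],ray(fr,r["location"],0))
E
```

```text
t: 19.45
eef_pos: [0.4547, -0.0166, 0.0043]
ee_rot: [-3.14, -0.001, -1.605]
force: [0.4, -2.4, 3.6]
width: 0.063
t: 20.95
eef_pos: [0.4545, 0.1226, 0.2544]
ee_rot: [-3.14, -0.001, -1.606]
force: [0.2, 0.0, 0.1]
width: 0.0628
top 0.79 [353.6, 242.4] [ 0.4551 -0.0101  0.0195]
top 0.7 [288.1, 273.1] [0.3716 0.1568 0.0195]
top blue_bottle 0.73 [ 0.5391 -0.3036  0.    ]
scene 0.63 [334.6, 192.1] [0.3831 0.1585 0.0195]
scene blue_bottle 0.76 [ 0.5416 -0.2905  0.    ]
scene holder 0.79 [0.5034 0.2085 0.    ]
```

View pics/scene7.png

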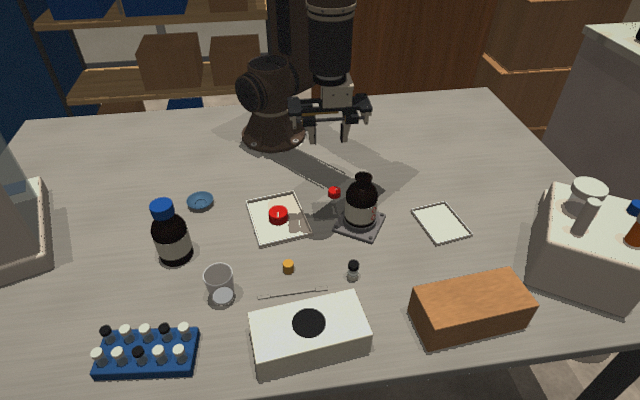

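The cap lies top side up (bar showing) in the middle of the large dish at (278,214). Everything else is where it was, and the robot is clear. Handing in.

```bash
python3 -c "from h import *;print(arm.job_done())"
```

```text
the job is handed in; nothing more can be done
None
```

The red cap is off the bottle and sits top side up near the middle of the large white dish, at about (0.455, -0.01). I handed the job in at 21 s.

- **Opening:** I pressed the cap to its bottom with about 14–20 N and turned it counter-clockwise about 2.05 rad. The moment then jumped to about 1.04 N m, over the 0.5 at which turning should stop but under the 1.2 at which the ring lets the bottle slip. I backed off about 0.1 rad, and the cap lifted with no pull.
- **Setting down:** I lowered the cap to an 8 N contact on the dish floor before releasing it. The fingertips may have touched first, so it may have settled up to about 1 mm.
- **Last checks:** The final picture shows the cap's white bar up, and the robot clear and reading no force. The bottle's label looks as it did at the start; I did not measure the twist. The blue-capped bottle and the other things appear unmoved.
- **Disagreement:** In the last scene-camera check the network missed the placed cap and reported only the small decoy cap. The top camera and the picture both show the placed cap in the dish.

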